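# Sort spacer bars by length over a gauge rack

### The job

Sort the three loose spacer bars by length on the gauge rack: slide each along the deck, square and centred, so that it drops into the first opening it fits, leaving the short bar in the small slot, the middle bar in the bigger slot and the long bar, which spans both slots, in the tray at the end. Slide the bars, do not lift them off the deck, and leave the flask, mouse and screwdriver where they are.

Things in the scene. Friction and masses are not known exactly. Their poses are not given: they have to be found in the camera images.
- rack: Fixed low grey gauge rack, 210 mm wide (own x, pointing away from the robot within 0.25 rad), 446 mm long (own y), deck top 50 mm above the bench. Origin: centre of its underside. Bars are worked along its -y. Plain loading deck without rims from y = +223 mm to the small slot at +13; deck again from -33 to -73 and -119 to -151, then the tray. Slots and tray lie on its centre line x = 0.
- slot_short (a point): Centre of the small gauge slot's mouth, at deck height: 92 mm along the rack's x, 46 mm along y; vertical walls, dark floor 35 mm below the deck. A crosswise bar shorter than the slot and centred within about 10 mm drops in when pushed over it; a longer one, so centred, bridges it and slides on. Axes as the rack's.
- slot_mid (a point): Centre of the bigger gauge slot's mouth, at deck height, 86 mm past the small one: 138 mm along the rack's x, 46 mm along y; otherwise like the small slot, same centring. Axes as the rack's.
- tray_long (a point): Centre of the floor of the open end tray, 15 mm above the bench (35 mm below the deck): inside 198 mm along the rack's x and 66 mm along y, starting where the deck ends; rim 6 mm thick, its top 40 mm above the bench on the three outer sides. Axes as the rack's.
- bar_short: Plain aluminium bar, 70 mm long (own x), 26 mm wide (own y), 18 mm high (own z), about 90 g, a dark screw-hole near each end; only length tells the bars apart. Origin: the middle of the bar (9 mm above the deck at the start). Starts flat on the loading deck, roughly crosswise (its x within 0.12 rad of the rack's x), its middle up to 26 mm off the rack's centre line; the order along the rack varies. Dry friction.
- bar_mid: Plain aluminium bar, 115 mm long (own x), 26 mm wide (own y), 18 mm high (own z), about 145 g, a dark screw-hole near each end; only length tells the bars apart. Origin: the middle of the bar (9 mm above the deck at the start). Starts flat on the loading deck, roughly crosswise (its x within 0.12 rad of the rack's x), its middle up to 26 mm off the rack's centre line; the order along the rack varies. Dry friction.
- bar_long: Plain aluminium bar, 160 mm long (own x), 26 mm wide (own y), 18 mm high (own z), about 200 g, a dark screw-hole near each end; only length tells the bars apart. Origin: the middle of the bar (9 mm above the deck at the start). Starts flat on the loading deck, roughly crosswise (its x within 0.12 rad of the rack's x), its middle up to 26 mm off the rack's centre line; the order along the rack varies. Dry friction.
- flask: Bystander: stoppered round glass flask, 85 mm across, standing in a cork ring, 160 mm high. Origin at the centre of its underside.
- mouse: Bystander: black computer mouse, 105 x 60 x 30 mm, on a blue mat. Origin at the centre of its underside.
- driver: Bystander: screwdriver, 180 mm long, lying on the bench. Origin at its middle, underside.

How it is judged (in metres and radians):
At the end, for the whole second after the job is handed in: The short bar rests on the floor of the small slot, the middle bar on the floor of the bigger slot and the long bar on the floor of the end tray: each bar's middle is within the outline of its compartment and at least 14 mm below the deck, its length level within 0.17 rad, and it is at rest (x of bar_short in the frame of rack between -0.046 and 0.046 m and y of bar_short in the frame of rack between -0.033 and 0.013 m and z of bar_short in the frame of rack between 0.018 and 0.036 m and angle between bar_short's own x axis and vertical between 1.4 and 1.742 rad and linear speed of each of bar_short, bar_mid, bar_long below 0.02 m/s and angular speed of each of bar_short, bar_mid, bar_long below 0.2 rad/s and x of bar_mid in the frame of rack between -0.069 and 0.069 m and y of bar_mid in the frame of rack between -0.119 and -0.073 m and z of bar_mid in the frame of rack between 0.018 and 0.036 m and angle between bar_mid's own x axis and vertical between 1.4 and 1.742 rad and x of bar_long in the frame of rack between -0.099 and 0.099 m and y of bar_long in the frame of rack between -0.217 and -0.151 m and z of bar_long in the frame of rack between 0.018 and 0.036 m and angle between bar_long's own x axis and vertical between 1.4 and 1.742 rad); the robot touches nothing.
It fails at once if a bar is lifted more than 30 mm off the deck (height (world z) of any of bar_short, bar_mid, bar_long above 0.089 m).
It fails at once if the flask, mouse or screwdriver is moved more than 30 mm (distance of any of flask, mouse, driver from where it was at the start of the episode above 0.03 m).
It also fails if it takes over 64 s, if anything falls off the work surface, if the arm or the gripper's body presses on something with over 40 N, if the wrist force passes 120 N, or if a joint passes its speed limit or range.

### The arm

A 6-joint arm with a two-finger parallel gripper is mounted at the origin on the work surface. World frame = base frame: x ahead of the robot, y to its left, z up, the work surface at z = 0. Lengths are in m, angles in degrees, forces in N, time in s.
With the tool pointing down it reaches from about 0.3 to 0.825 m from the base axis. Payload 5.4 kg.
Tool frame: the origin (TCP) lies at the very end of the fingers, on their centre line; the grasp point (between the pads) lies 19 mm behind it; x points along the fingers, z is the direction in which the jaws open and shut, and the axes are right-handed (so a half turn about x gives the same grasp; the last joint's range is limited). The gripper opens to 92 mm and grips with 3 to 60 N. Pads are 20 mm wide; open, the fingers measure 128 mm over their backs; the gripper's body (75 mm by 189 mm) begins 69 mm behind the grasp point.
Start: joints at [-12.038, 9.076, 91.501, -0, 79.423, -12.038], TCP at [0.575, -0, 0.215] pointing down, gripper open.
Joint ranges: [-166.64, 166.64], [-54.1, 131.32], [10.49, 154.53], [-73.88, 253.88], [9.74, 151.15], [-171.62, 171.62]. Speed limits (degrees/s): [147.25, 147.25, 180, 180, 180, 180].

### API

Orientations are given as [roll, pitch, yaw] about the fixed x, y, z axes, in that order (R = Rz(yaw) Ry(pitch) Rx(roll)).
In Python, from station import manip, imaging gives the robot as it stands.
- The arm moves only by the tool play_rows, never from a script. Its argument "moves" is a list of rows, each a list of 7 numbers: the shift along the tool's x, y, z in m, then the turn, a rotation vector about the tool's x, y, z in rad, then the opening, from 0 (shut) to 1 (fully open). In form: [[tx, ty, tz, ax, ay, az, grip], ...]. A call has 1 to 12 rows; each row is the pose to reach, as a shift and turn from the pose commanded when the call began, along the tool's axes at that moment; what a row does not reach only later rows make up. A row lasts 1/8 s, in which the tool goes at most 62.5 mm and 10.7 degrees, less where a joint would pass 70% of its speed; a pose out of reach is approached as far as the arm can. A call with a gripper value outside its range is refused whole. The fingers move at their own pace and stop on an object; "grip_force" is the grip in N (left out, the last holds). Time passes only in rows, so rows that repeat a pose let the fingers close. It gives the time, the measured TCP pose, the force and the opening at its end, in the units of the state.
- manip.observe(): the state, without advancing time (a new reading comes with each control period).
- imaging.grab_frame(name): name is "scene" or "side" or "wrist"; returns the picture (420x560x3 uint8, red, green, blue); there is no depth.
- imaging.get_calibration(name): a dict with "intrinsics" (3x3 intrinsics, pixels), "eye" and "rotation" of the camera in the world. Camera axes: x right, y up, looking along -z (the intrinsics and any distortion apply to the point x, -y, -z); pixel columns grow to the right and rows downward; lengths in m; the calibration is good to about 2 mm. The wrist camera is an equidistant fisheye: a pixel r from the principal point sees the ray r / f radians off the axis. A picture is of the moment at which its call begins: read the wrist's pose just before it. get_calibration takes no time and is no camera call; for the wrist camera it gives the pose at the moment of the call.
- manip.sign_off(): hands the job in, once; it reports no verdict.
The state is a dict: "clock": time; "qpos": joint angles; "joint_vel": joint speeds; "joint_torque": joint torques, N m; "ee_pos": TCP position; "eef_rot": TCP orientation; "force": force on the tool from outside, world axes, zero at the start; "wrist_torque": the same for the moment, N m; "grip_width": finger opening in m.
Only numpy, scipy, OpenCV 4.12 (cv2) and the standard library are available. Lean on these libraries where they do the work, as an engineer would, in place of code of your own. Each camera call takes 0.05 s, during which the arm holds its last target.

## Working session

There is one attempt and no reset: what is moved stays moved. The work goes in short steps, Python scripts to look and compute and a tool call to move; the robot and the scene stay as the last step left them, time stands still between calls to the robot, and variables do not carry over. Pictures are saved under pics/ and viewed, and the job is handed in when it is done.

Besides the shell and the picture viewer there is one more tool, called by a JSON object that holds its "op" and its "data", one argument or row to a line. play_rows: Moves the arm, as the interface text tells. Its arguments: {"type":"object","properties":{"moves":{"type":"array","items":{"type":"array","items":{"type":"number"}}},"grip_force":{"type":"number"}},"required":["moves"]}

```bash
mkdir -p pics; ls
python3 - <<'E'
from station import manip, imaging
import cv2,numpy as np
print(manip.observe())
for n in ["scene","side","wrist"]:
    print(n,imaging.get_calibration(n))
    im=imaging.grab_frame(n); cv2.imwrite(f"pics/{n}0.png",im[:,:,::-1])
E
```

```text
pics
{'clock': 0.0, 'qpos': array([-1.20387848e+01,  9.11145682e+00,  9.15689562e+01, -1.04925088e-03,
        7.94220589e+01, -1.20351692e+01]), 'joint_vel': array([-0.01170213,  0.0274924 , -0.01040064,  0.1494626 , -0.05561255,
        0.02708709]), 'joint_torque': array([ 4.79022274e-04, -3.85570908e+01, -3.22103977e+01,  7.00944406e-02,
        3.78346047e-02, -1.56143192e-04]), 'ee_pos': array([5.74402082e-01, 9.09929245e-05, 2.13658730e-01]), 'eef_rot': array([168.54132253,  89.89752288, 168.53790041]), 'force': array([-0.06905885, -0.87207824, -0.00321523]), 'wrist_torque': array([-0.01602065,  0.04124268,  0.00638325]), 'grip_width': 0.0918619618517299}
scene {'intrinsics': array([[534.0127455 ,   0.        , 288.51009919],
       [  0.        , 534.0127455 , 212.3450756 ],
       [  0.        ,   0.        ,   1.        ]]), 'eye': array([ 1.60942831, -0.08786332,  1.32670508]), 'rotation': array([37.12682801, -0.79029412, 86.645161  ])}
side {'intrinsics': array([[510.93190865,   0.        , 278.67696569],
       [  0.        , 510.93190865, 214.18509727],
       [  0.        ,   0.        ,   1.        ]]), 'eye': array([ 0.00569169, -0.62148077,  1.09367161]), 'rotation': array([ 41.97294964,  -0.37311899, -45.59452788])}
wrist {'intrinsics': array([[325.1922621 ,   0.        , 285.91992937],
       [  0.        , 325.1922621 , 209.13136364],
       [  0.        ,   0.        ,   1.        ]]), 'eye': array([0.57420834, 0.07880915, 0.38454614]), 'rotation': array([-16.38732023,   0.13528663,  -0.02070321])}
```

View pics/scene0.png

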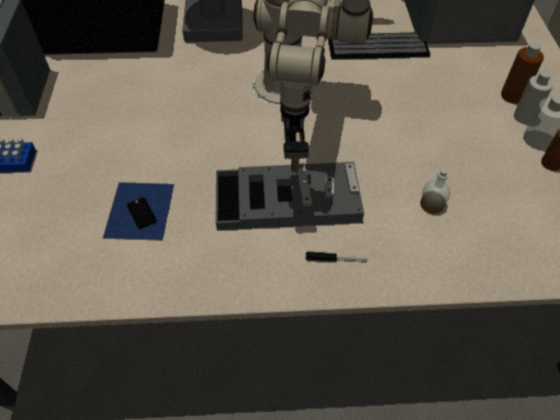

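View pics/side0.png

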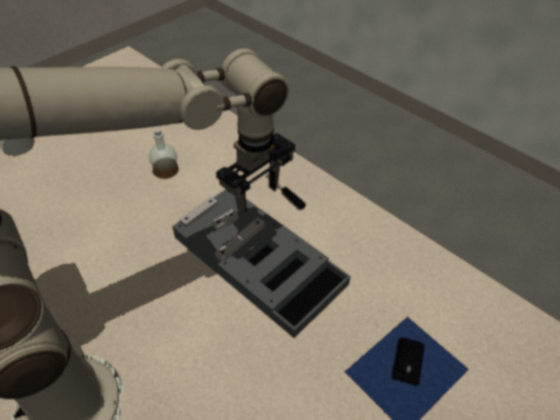

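View pics/wrist0.png

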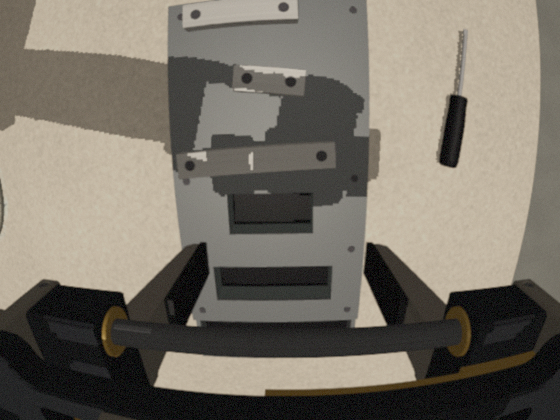

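The wrist view shows the bars, from the slots outward: long (~row 160), short (~row 80), mid (~row 12). I'll rectify the picture to a top-down map at deck and bar-top height.

```bash
cat > h.py <<'E'
import numpy as np, cv2
from station import manip, imaging
from scipy.spatial.transform import Rotation as R
def proj(name,P,cal):
    K=cal["intrinsics"]; Rm=R.from_euler('xyz',cal["rotation"],degrees=True).as_matrix()
    p=(P-cal["eye"])@Rm; p=p*np.array([1,-1,-1])
    if name=="wrist":
        rh=np.hypot(p[...,0],p[...,1]); th=np.arctan2(rh,p[...,2]); s=th/np.maximum(rh,1e-9)
        return np.stack([K[0,0]*p[...,0]*s+K[0,2],K[1,1]*p[...,1]*s+K[1,2]],-1)
    return np.stack([K[0,0]*p[...,0]/p[...,2]+K[0,2],K[1,1]*p[...,1]/p[...,2]+K[1,2]],-1)
def ortho(name,im,cal,z,x0,x1,y0,y1,s=1.0):
    # image: col -> x (right=+x), row -> y (up=+y), s px per mm
    w=int((x1-x0)*1000*s);h=int((y1-y0)*1000*s)
    X,Y=np.meshgrid(x0+np.arange(w)/1000/s,y1-np.arange(h)/1000/s)
    m=proj(name,np.stack([X,Y,np.full_like(X,z)],-1),cal).astype(np.float32)
    return cv2.remap(im,m[...,0],m[...,1],cv2.INTER_LINEAR)
def grid(o,x0,y1,s,step=0.05):
    o=o.copy();h,w=o.shape[:2]
    for k in range(-40,40):
        v=k*step
        c=int(round((v-x0)*1000*s)); r=int(round((y1-v)*1000*s))
        if 0<=c<w: cv2.line(o,(c,0),(c,h),(0,255,255),1); cv2.putText(o,f"{v:.2f}",(c,10),0,.35,(0,0,255),1)
        if 0<=r<h: cv2.line(o,(0,r),(w,r),(0,255,255),1); cv2.putText(o,f"{v:.2f}",(0,r),0,.35,(0,0,255),1)
    return o
E
python3 - <<'E'
from h import *
im=cv2.imread("pics/wrist0.png"); cal=imaging.get_calibration("wrist")
import pickle; pickle.dump(cal,open("cal0.pkl","wb"))
a=[ortho("wrist",im,cal,z,.44,.72,-.1,.29,1.5) for z in (.05,.068)]
cv2.imwrite("pics/o0.png",np.hstack([cv2.convertScaleAbs(grid(x,.44,.29,1.5),alpha=1.3) for x in a])[:600])
im=cv2.imread("pics/side0.png"); cal=imaging.get_calibration("side")
o=ortho("side",im,cal,.05,.42,.74,-.3,.3,1)
im=cv2.imread("pics/scene0.png"); cal=imaging.get_calibration("scene")
o2=ortho("scene",im,cal,.05,.42,.74,-.3,.3,1)
cv2.imwrite("pics/o1.png",cv2.convertScaleAbs(np.hstack([grid(o,.42,.3,1),grid(o2,.42,.3,1)]),alpha=1.5))
E
```

```text
(no output)
```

View pics/o0.png

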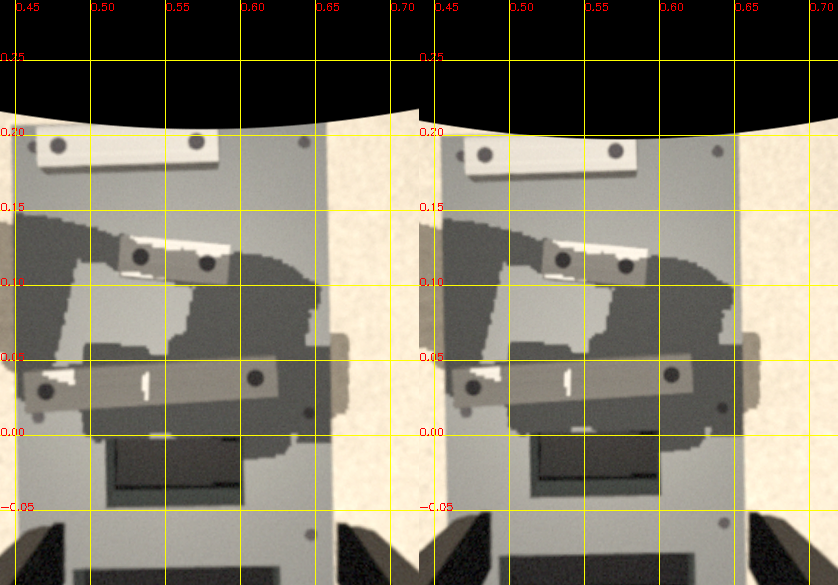

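View pics/o1.png

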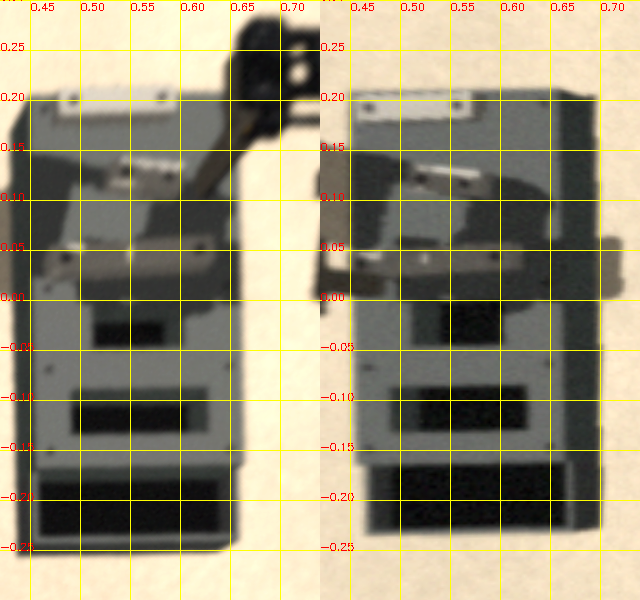

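```bash
cat >> h.py <<'E'
def mv(pos,jawdeg,ref=None):
    """shift/turn in tool axes from current commanded(approx measured) pose to pos, tool down, tool z along jawdeg in world xy"""
    s=manip.observe(); Rc=R.from_euler('xyz',s['eef_rot'],degrees=True)
    j=np.radians(jawdeg); x=np.array([0,0,-1.]); z=np.array([np.cos(j),np.sin(j),0]); y=np.cross(z,x)
    T=R.from_matrix(np.stack([x,y,z],1))
    print("t",s['clock'],"ee",s['ee_pos'].round(4),"rotmat",Rc.as_matrix().round(3).tolist(),"q",s['qpos'].round(1),"F",s['force'].round(1),"w",s['grip_width'])
    print("shift",(Rc.inv().apply(np.array(pos)-s['ee_pos'])).round(4),"turn",(Rc.inv()*T).as_rotvec().round(4))
E
python3 -c "
from h import *
mv([.542,.036,.054],90+3.4); mv([.542,.036,.054],-90+3.4)"
```

```text
t 0.15 ee [5.745e-01 1.000e-04 2.139e-01] rotmat [[-0.001, 0.0, 1.0], [0.0, 1.0, -0.0], [-1.0, 0.0, -0.001]] q [-12.    9.1  91.6   0.   79.4 -12. ] F [ 0.7 -0.3 -0.9] w 0.09201435829009384
shift [ 0.1599  0.0359 -0.0323] turn [-1.6302e+00 -8.0000e-04 -1.4000e-03]
t 0.15 ee [5.745e-01 1.000e-04 2.139e-01] rotmat [[-0.001, 0.0, 1.0], [0.0, 1.0, -0.0], [-1.0, 0.0, -0.001]] q [-12.    9.1  91.6   0.   79.4 -12. ] F [ 0.7 -0.3 -0.9] w 0.09201435829009384
shift [ 0.1599  0.0359 -0.0323] turn [ 1.5114e+00 -1.4000e-03  8.0000e-04]
```

{"op": "play_rows", "data": {
  "moves": [
    [0.06,0.036,-0.033,0.18,0,0,0.55],
    [0.115,0.036,-0.033,0.36,0,0,0.55],
    [0.115,0.036,-0.033,0.54,0,0,0.55],
    [0.115,0.036,-0.033,0.72,0,0,0.55],
    [0.115,0.036,-0.033,0.9,0,0,0.55],
    [0.115,0.036,-0.033,1.08,0,0,0.55],
    [0.115,0.036,-0.033,1.26,0,0,0.55],
    [0.115,0.036,-0.033,1.44,0,0,0.55],
    [0.115,0.036,-0.033,1.512,0,0,0.55],
    [0.115,0.036,-0.033,1.512,0,0,0.55],
    [0.115,0.036,-0.033,1.512,0,0,0.55]
  ],
  "grip_force": 20
}}

```text
clock: 1.52
ee_pos: [0.5418, 0.036, 0.0994]
eef_rot: [-108.9, 90.0, 164.6]
force: [0.2, -0.1, -0.3]
grip_width: 0.0507
```

```bash
python3 -c "
from h import *
mv([.542,.036,.0545],-90+3.4)
cal=imaging.get_calibration('wrist');im=imaging.grab_frame('wrist')[:,:,::-1]; cv2.imwrite('pics/w1.png',im)
x=ortho('wrist',im,cal,.068,.42,.72,-.25,.27,1.1)
im=imaging.grab_frame('side')[:,:,::-1]
c=im[150:350,150:360]; c=cv2.resize(c,None,fx=2.2,fy=2.2)
cv2.imwrite('pics/o2.png',cv2.convertScaleAbs(grid(x,.42,.27,1.1),alpha=1.4));cv2.imwrite('pics/s2.png',c)
"
```

```text
t 1.525 ee [0.5418 0.036  0.0994] rotmat [[-0.0, 0.998, 0.06], [0.0, 0.06, -0.998], [-1.0, -0.0, -0.0]] q [ -9.   11.2 102.8   0.   66.   77.6] F [ 0.2 -0.1 -0.3] w 0.05073204637003878
shift [0.0449 0.0002 0.    ] turn [ 0.0007 -0.0001  0.0004]
```

View pics/o2.png

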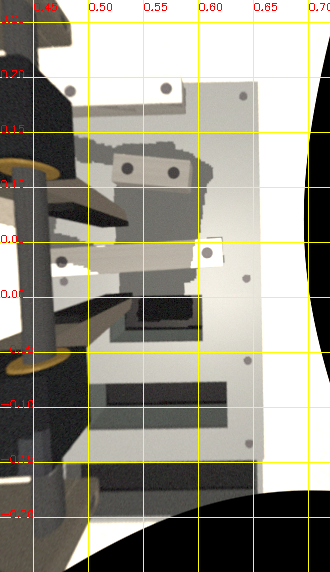

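View pics/s2.png

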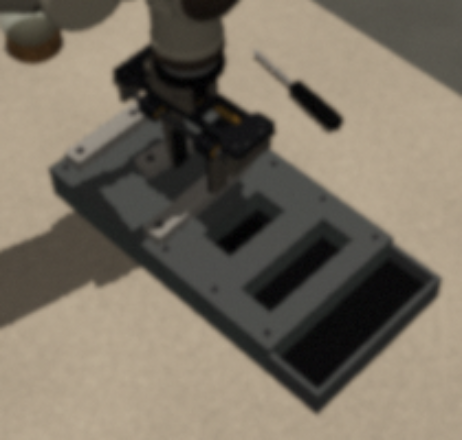

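The bar lies between the fingers, and the hole positions match the earlier measurement. I'll descend and grip.

{"op": "play_rows", "data": {
  "moves": [
    [0.03,0,0,0,0,0,0.55],
    [0.045,0,0,0,0,0,0.55],
    [0.045,0,0,0,0,0,0.55],
    [0.045,0,0,0,0,0,0.2],
    [0.045,0,0,0,0,0,0.2],
    [0.045,0,0,0,0,0,0.2],
    [0.045,0,0,0,0,0,0.2]
  ]
}}

```text
clock: 2.5
ee_pos: [0.5427, 0.0361, 0.0555]
eef_rot: [91.5, 89.9, 4.9]
force: [-0.7, 0.7, 4.4]
grip_width: 0.0261
```

```bash
python3 -c "
from h import *
mv([.5605,-.195,.0545],-90+1)
"
```

```text
t 2.5 ee [0.5427 0.0361 0.0555] rotmat [[0.002, 0.998, 0.059], [0.0, 0.059, -0.998], [-1.0, 0.002, -0.0]] q [ -8.9  14.9 104.1   0.   60.9  77.7] F [-0.7  0.7  4.4] w 0.026084103995650823
shift [0.001  0.0042 0.2317] turn [ 0.0414 -0.0001 -0.0015]
```

{"op": "play_rows", "data": {
  "moves": [
    [-0.0005,0,0.02,0.02,0,0,0.2],
    [-0.0005,0.004,0.045,0.04,0,0,0.2],
    [-0.0005,0.004,0.07,0.041,0,0,0.2],
    [-0.0005,0.004,0.095,0.041,0,0,0.2],
    [-0.0005,0.004,0.12,0.041,0,0,0.2],
    [-0.0005,0.004,0.145,0.041,0,0,0.2],
    [-0.0005,0.004,0.17,0.041,0,0,0.2],
    [-0.0005,0.004,0.195,0.041,0,0,0.2],
    [-0.0005,0.004,0.22,0.041,0,0,0.2],
    [-0.0005,0.004,0.233,0.041,0,0,0.2],
    [-0.0005,0.004,0.233,0.041,0,0,0.2],
    [-0.0005,0.004,0.233,0.041,0,0,0.2]
  ]
}}

```text
clock: 4.0
ee_pos: [0.5591, -0.1957, 0.0544]
eef_rot: [-124.4, 89.9, 146.6]
force: [-0.5, 0.8, -2.3]
grip_width: 0.0259
```

```bash
python3 -c "
from h import *
mv([.5605,-.195,.0545],-90+1)
im=imaging.grab_frame('side')[:,:,::-1]
c=im[150:350,150:360]; a=cv2.resize(c,None,fx=2,fy=2)
im=imaging.grab_frame('wrist')[:,:,::-1]
cv2.imwrite('pics/s3.png',np.hstack([a,im[20:420]])[:,:800])
"
```

```text
t 4.0 ee [ 0.5591 -0.1957  0.0544] rotmat [[-0.001, 1.0, 0.018], [0.001, 0.018, -1.0], [-1.0, -0.001, -0.001]] q [-31.   21.5  95.8   0.   62.8  58. ] F [-0.5  0.8 -2.3] w 0.025945972141121626
shift [-0.0001  0.0014 -0.0007] turn [ 0.0006 -0.0008  0.0012]
```

View pics/s3.png

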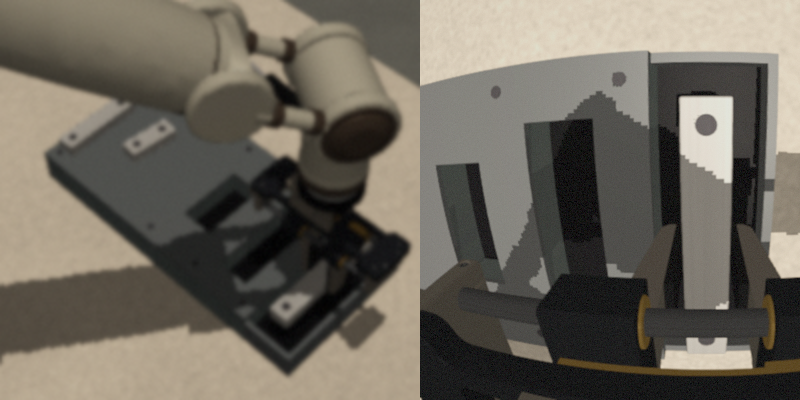

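Wrist view: the long bar sits square over the tray (columns ~680–733), clear of its rims. I'll release it and then rise.

{"op": "play_rows", "data": {
  "moves": [
    [0,0.001,0.002,0,0,0,0.3],
    [0,0.001,0.002,0,0,0,0.45],
    [0,0.001,0.002,0,0,0,0.55],
    [0,0.001,0.002,0,0,0,0.55],
    [-0.04,0,0,0,0,0,0.55],
    [-0.06,0,0,0,0,0,0.55],
    [-0.06,0,0,0,0,0,0.55]
  ]
}}

```text
clock: 4.97
ee_pos: [0.561, -0.1972, 0.1171]
eef_rot: [57.7, 89.8, -31.3]
force: [0.1, 1.1, -1.0]
grip_width: 0.0506
```

```bash
python3 -c "
from h import *
mv([.557,.115,.11],-90-5.3)
im=imaging.grab_frame('side')[:,:,::-1]
c=im[150:350,150:360]; a=cv2.resize(c,None,fx=2,fy=2)
im=imaging.grab_frame('wrist')[:,:,::-1]
cv2.imwrite('pics/s4.png',np.hstack([a,im[20:420]])[:,:800])
cal=imaging.get_calibration('scene');im=imaging.grab_frame('scene')[:,:,::-1]
o=ortho('scene',im,cal,.068,.42,.70,-.25,.25,1.2);cv2.imwrite('pics/o4.png',cv2.convertScaleAbs(grid(o,.42,.25,1.2),alpha=1.4))
"
```

```text
t 4.975 ee [ 0.561  -0.1972  0.1171] rotmat [[0.004, 1.0, 0.018], [-0.002, 0.018, -1.0], [-1.0, 0.004, 0.002]] q [-31.   16.9  93.7  -0.   69.1  58. ] F [ 0.1  1.1 -1. ] w 0.05061785789164455
shift [ 0.0063  0.0015 -0.3123] turn [ 0.1103  0.0021 -0.0038]
```

View pics/s4.png

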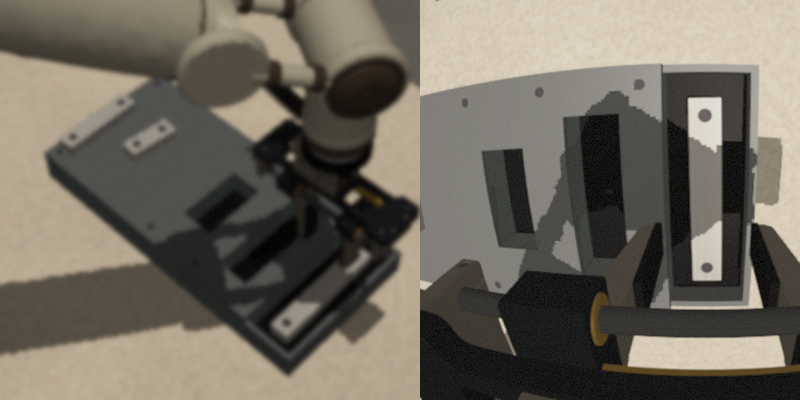

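View pics/o4.png

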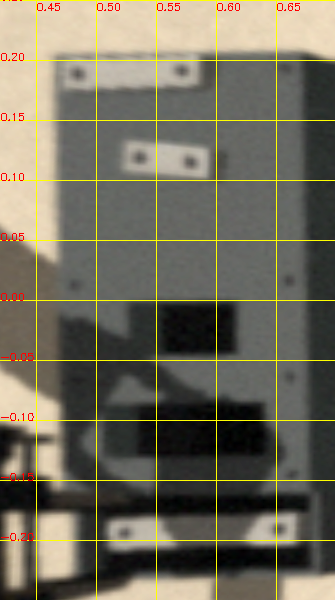

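The long bar lies in the tray. Next is the short bar.

{"op": "play_rows", "data": {
  "moves": [
    [0,0,-0.05,0.02,0,0,0.55],
    [0,0,-0.1,0.04,0,0,0.55],
    [0,0,-0.15,0.06,0,0,0.55],
    [0,0.001,-0.2,0.08,0,0,0.55],
    [0,0.001,-0.25,0.1,0,0,0.55],
    [0,0.001,-0.29,0.111,0,0,0.55],
    [0.006,0.001,-0.313,0.111,0,0,0.55],
    [0.02,0.001,-0.313,0.111,0,0,0.55],
    [0.02,0.001,-0.313,0.111,0,0,0.55]
  ]
}}

```text
clock: 6.25
ee_pos: [0.5533, 0.1157, 0.0924]
eef_rot: [-80.0, 89.7, -175.4]
force: [-0.0, 0.1, 0.4]
grip_width: 0.0503
```

```bash
python3 -c "
from h import *
mv([.5575,.1155,.0545],-90-5.4)
im=imaging.grab_frame('wrist')[:,:,::-1]
cv2.imwrite('pics/s5.png',im)
"
```

```text
t 6.25 ee [0.5533 0.1157 0.0924] rotmat [[-0.005, 0.996, -0.094], [-0.0, -0.094, -0.996], [-1.0, -0.005, 0.001]] q [-0.4 15.  99.1 -0.  66.1 95. ] F [-0.   0.1  0.4] w 0.05031352395766113
shift [ 0.0379  0.0044 -0.0002] turn [0.0006 0.0009 0.0048]
```

View pics/s5.png

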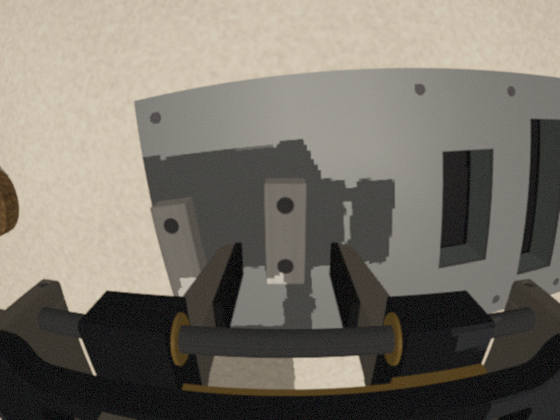

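The short bar (columns 264–307) is centred between the fingers.

{"op": "play_rows", "data": {
  "moves": [
    [0.02,0.004,0,0,0,0.005,0.55],
    [0.037,0.004,0,0,0,0.005,0.55],
    [0.0375,0.004,0,0,0,0.005,0.55],
    [0.0375,0.004,0,0,0,0.005,0.2],
    [0.0375,0.004,0,0,0,0.005,0.2],
    [0.0375,0.004,0,0,0,0.005,0.2],
    [0.0375,0.004,0,0,0,0.005,0.2]
  ]
}}

```text
clock: 7.18
ee_pos: [0.5596, 0.1162, 0.0583]
eef_rot: [89.9, 89.6, -5.4]
force: [0.7, -0.3, 2.7]
grip_width: 0.0254
```

```bash
python3 -c "
from h import *
mv([.5577,-.024,.0545],-90+1)
"
```

```text
t 7.175 ee [0.5596 0.1162 0.0583] rotmat [[0.006, 0.996, -0.093], [-0.001, -0.093, -0.996], [-1.0, 0.006, 0.0]] q [-0.4 18.1 99.7 -0.  61.9 95. ] F [ 0.7 -0.3  2.7] w 0.025432670174704308
shift [0.0039 0.0111 0.1398] turn [-0.1105  0.0004 -0.0063]
```

{"op": "play_rows", "data": {
  "moves": [
    [0.002,0.002,0.01,-0.02,0,-0.006,0.2],
    [0.002,0.004,0.03,-0.05,0,-0.006,0.2],
    [0.002,0.006,0.05,-0.08,0,-0.006,0.2],
    [0.002,0.009,0.075,-0.11,0,-0.006,0.2],
    [0.002,0.011,0.1,-0.11,0,-0.006,0.2],
    [0.002,0.013,0.125,-0.11,0,-0.006,0.2],
    [0.002,0.013,0.14,-0.11,0,-0.006,0.2],
    [0.002,0.013,0.14,-0.11,0,-0.006,0.2],
    [0.002,0.013,0.14,-0.11,0,-0.006,0.2]
  ]
}}

```text
clock: 8.3
ee_pos: [0.5584, -0.0238, 0.055]
eef_rot: [-98.2, 89.9, 172.8]
force: [0.1, -0.2, -0.8]
grip_width: 0.0257
```

```bash
python3 -c "
from h import *
mv([.5597,-.024,.0545],-90+1)
im=imaging.grab_frame('wrist')[:,:,::-1]
cv2.imwrite('pics/s6.png',im)
"
```

```text
t 8.3 ee [ 0.5584 -0.0238  0.055 ] rotmat [[-0.002, 1.0, 0.017], [0.0, 0.017, -1.0], [-1.0, -0.002, -0.0]] q [-14.8  17.1 101.4  -0.   61.6  74.2] F [ 0.1 -0.2 -0.8] w 0.025715720820933517
shift [0.0005 0.0013 0.0002] turn [-0.0005 -0.0003  0.0024]
```

View pics/s6.png

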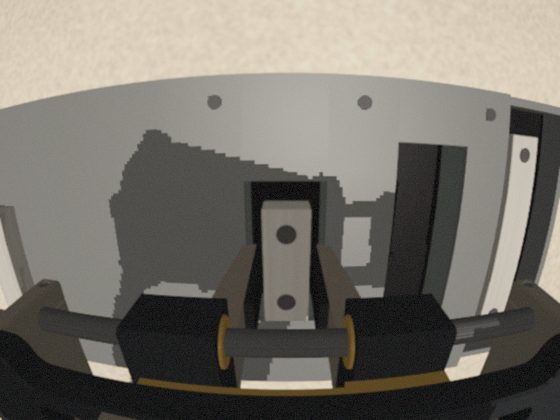

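The short bar is square over the small slot, with even side gaps and about 11 mm at the far end.

{"op": "play_rows", "data": {
  "moves": [
    [0,0,0,0,0,0,0.3],
    [0,0,0,0,0,0,0.45],
    [0,0,0,0,0,0,0.55],
    [0,0,0,0,0,0,0.55],
    [-0.04,0,0,0,0,0,0.55],
    [-0.06,0,0,0,0,0,0.55],
    [-0.06,0,0,0,0,0,0.55]
  ]
}}

```text
clock: 9.22
ee_pos: [0.5605, -0.0248, 0.1175]
eef_rot: [65.5, 89.8, -23.5]
force: [-0.4, 0.3, 0.4]
grip_width: 0.0508
```

```bash
python3 -c "
from h import *
mv([.5277,.188,.0555],-90+1.7)
im=imaging.grab_frame('wrist')[:,:,::-1]
cv2.imwrite('pics/s7.png',im)
cal=imaging.get_calibration('scene');im=imaging.grab_frame('scene')[:,:,::-1]
o=ortho('scene',im,cal,.068,.42,.70,-.25,.25,1.2)
cal=imaging.get_calibration('side');im=imaging.grab_frame('side')[:,:,::-1]
o1=ortho('side',im,cal,.068,.42,.70,-.25,.25,1.2);cv2.imwrite('pics/o7.png',np.hstack([cv2.convertScaleAbs(grid(q,.42,.25,1.2),alpha=1.4) for q in (o,o1)]))
"
```

```text
t 9.225 ee [ 0.5605 -0.0248  0.1175] rotmat [[0.003, 1.0, 0.017], [-0.001, 0.017, -1.0], [-1.0, 0.003, 0.001]] q [-14.9  12.3  99.3  -0.   68.2  74.2] F [-0.4  0.3  0.4] w 0.050802601298729703
shift [ 0.0616 -0.0294 -0.2134] turn [-0.0129  0.0013 -0.0029]
```

View pics/s7.png

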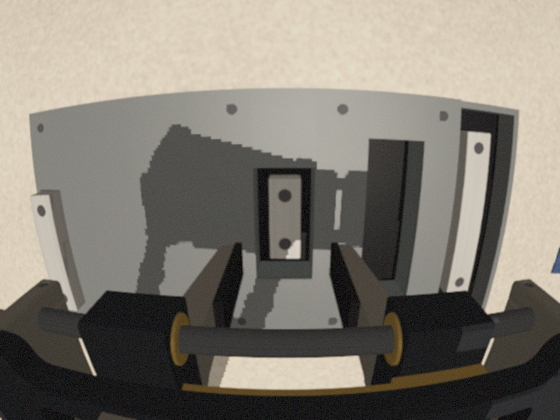

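View pics/o7.png

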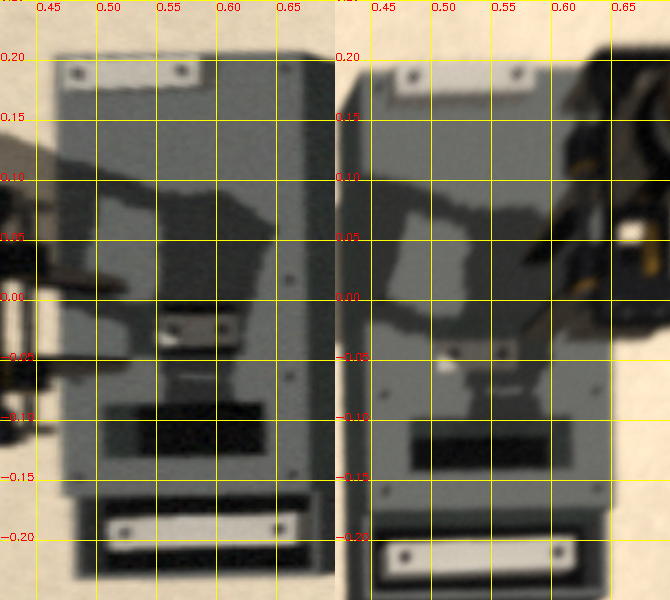

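Short bar is down in the small slot. Next is the mid bar.

{"op": "play_rows", "data": {
  "moves": [
    [0,-0.01,-0.05,-0.005,0,-0.003,0.55],
    [0,-0.02,-0.1,-0.013,0,-0.003,0.55],
    [0,-0.03,-0.15,-0.013,0,-0.003,0.55],
    [0,-0.03,-0.19,-0.013,0,-0.003,0.55],
    [0.01,-0.03,-0.213,-0.013,0,-0.003,0.55],
    [0.025,-0.03,-0.213,-0.013,0,-0.003,0.55],
    [0.025,-0.03,-0.213,-0.013,0,-0.003,0.55]
  ]
}}

```text
clock: 10.25
ee_pos: [0.5236, 0.187, 0.088]
eef_rot: [-83.0, 89.5, -171.3]
force: [0.1, -0.1, -0.4]
grip_width: 0.0506
```

```bash
python3 -c "
from h import *
mv([.528,.1885,.0545],-90+1.7)
im=imaging.grab_frame('wrist')[:,:,::-1]
cv2.imwrite('pics/s8.png',im)
"
```

```text
t 10.25 ee [0.5236 0.187  0.088 ] rotmat [[-0.009, 1.0, 0.029], [-0.001, 0.029, -1.0], [-1.0, -0.009, 0.001]] q [  7.2  14.3 100.6  -0.   65.6  95.5] F [ 0.1 -0.1 -0.4] w 0.0505752366521432
shift [ 0.0334  0.0048 -0.0014] turn [-0.0002  0.0011  0.0092]
```

View pics/s8.png

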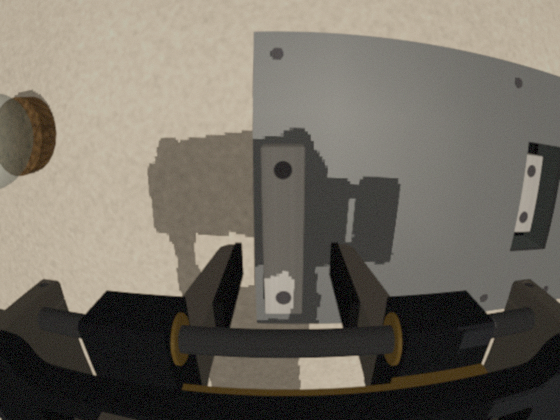

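{"op": "play_rows", "data": {
  "moves": [
    [0.02,0.004,-0.001,0,0,0.008,0.55],
    [0.033,0.004,-0.001,0,0,0.008,0.55],
    [0.033,0.004,-0.001,0,0,0.008,0.55],
    [0.033,0.004,-0.001,0,0,0.008,0.2],
    [0.033,0.004,-0.001,0,0,0.008,0.2],
    [0.033,0.004,-0.001,0,0,0.008,0.2],
    [0.033,0.004,-0.001,0,0,0.008,0.2]
  ]
}}

```text
clock: 11.18
ee_pos: [0.5298, 0.1893, 0.0583]
eef_rot: [87.8, 89.7, -0.5]
force: [-0.3, -0.3, 3.0]
grip_width: 0.0258
```

```bash
python3 -c "
from h import *
mv([.560,-.110,.0555],-90+1)
"
```

```text
t 11.175 ee [0.5298 0.1893 0.0583] rotmat [[0.005, 1.0, 0.03], [-0.0, 0.03, -1.0], [-1.0, 0.005, 0.0]] q [  7.4  17.  101.1  -0.   61.6  95.7] F [-0.3 -0.3  3. ] w 0.025816704204484224
shift [0.003  0.0212 0.3   ] turn [ 0.0125  0.0002 -0.0051]
```

{"op": "play_rows", "data": {
  "moves": [
    [0.001,0.002,0.015,0.004,0,-0.005,0.2],
    [0.001,0.005,0.045,0.012,0,-0.005,0.2],
    [0.001,0.009,0.075,0.0125,0,-0.005,0.2],
    [0.001,0.013,0.105,0.0125,0,-0.005,0.2],
    [0.001,0.017,0.135,0.0125,0,-0.005,0.2],
    [0.001,0.02,0.165,0.0125,0,-0.005,0.2],
    [0.001,0.022,0.195,0.0125,0,-0.005,0.2],
    [0.001,0.022,0.225,0.0125,0,-0.005,0.2],
    [0.001,0.022,0.255,0.0125,0,-0.005,0.2],
    [0.001,0.022,0.285,0.0125,0,-0.005,0.2],
    [0.001,0.022,0.3,0.0125,0,-0.005,0.2],
    [0.001,0.022,0.3,0.0125,0,-0.005,0.2]
  ]
}}

```text
clock: 12.68
ee_pos: [0.5597, -0.1105, 0.0562]
eef_rot: [-96.8, 89.9, 174.1]
force: [-0.5, 0.4, -1.6]
grip_width: 0.0258
```

```bash
python3 -c "
from h import *
mv([.561,-.110,.0555],-90+1)
im=imaging.grab_frame('wrist')[:,:,::-1]
cv2.imwrite('pics/s9.png',im)
"
```

```text
t 12.675 ee [ 0.5597 -0.1105  0.0562] rotmat [[-0.002, 1.0, 0.016], [0.0, 0.016, -1.0], [-1.0, -0.002, -0.0]] q [-23.3  18.5  99.5  -0.   62.2  65.8] F [-0.5  0.4 -1.6] w 0.025833737109785346
shift [ 0.0007  0.0013 -0.0005] turn [-0.0016 -0.0002  0.002 ]
```

View pics/s9.png

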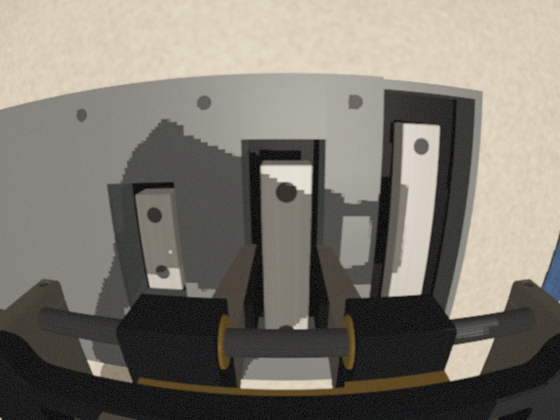

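The mid bar (columns 260–313) is centred in the bigger slot's mouth, with a far-end gap of about 11 mm. I'll release it.

{"op": "play_rows", "data": {
  "moves": [
    [0,0,0,0,0,0,0.3],
    [0,0,0,0,0,0,0.45],
    [0,0,0,0,0,0,0.55],
    [0,0,0,0,0,0,0.55],
    [-0.04,0,0,0,0,0,0.55],
    [-0.09,0,0,0,0,0,0.55],
    [-0.12,0,0,0,0,0,0.55],
    [-0.12,0,0,0,0,0,0.55]
  ]
}}

```text
clock: 13.72
ee_pos: [0.5622, -0.1107, 0.1799]
eef_rot: [59.6, 89.7, -29.4]
force: [0.3, -0.1, -0.4]
grip_width: 0.0506
```

```bash
python3 -c "
from h import *
im=imaging.grab_frame('wrist')[:,:,::-1]
cv2.imwrite('pics/s10.png',im)
im=imaging.grab_frame('side')[:,:,::-1]
cv2.imwrite('pics/s11.png',cv2.resize(im[150:350,150:360],None,fx=2.5,fy=2.5))
cv2.imwrite('pics/s12.png',imaging.grab_frame('scene')[:,:,::-1])
"
```

```text
(no output)
```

View pics/s10.png

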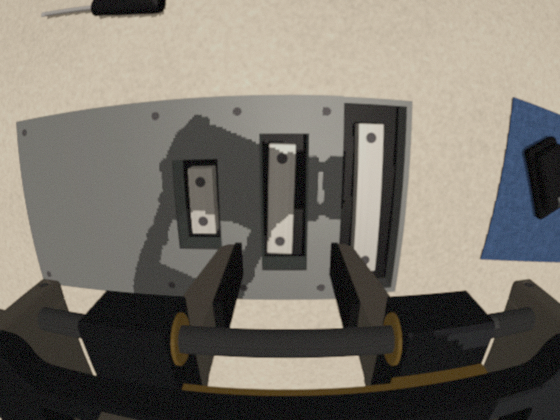

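View pics/s11.png

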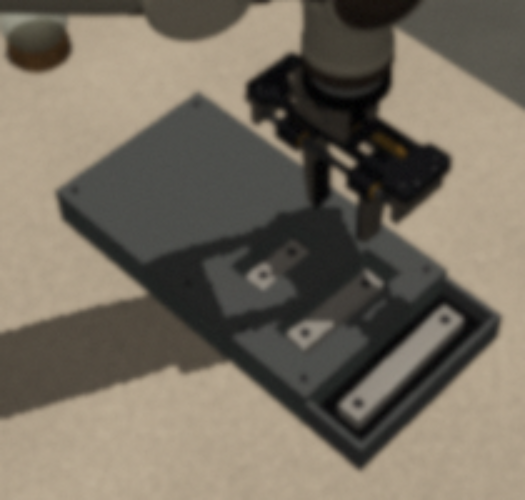

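View pics/s12.png

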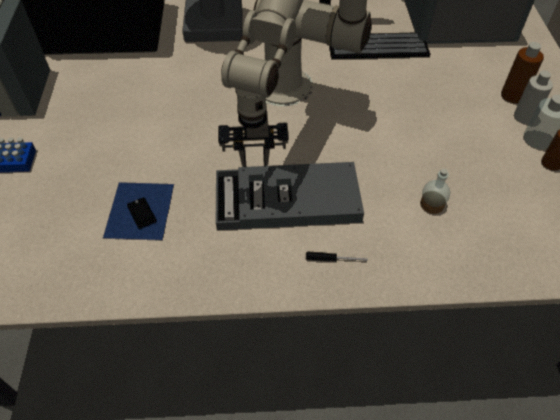

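All three bars look down in their compartments, but I want their depth confirmed, so I'll triangulate the holes.

```bash
python3 -c "
from h import *
from scipy.optimize import least_squares
W={'s1':(200,182),'s2':(203,221),'m1':(282,158),'m2':(280,241),'l1':(371,138),'l2':(365,260)}
f=lambda x,y:(150+x/2.5,150+y/2.5)
S={'s1':f(292,251),'s2':f(263,275),'m1':f(365,284),'m2':f(305,333),'l1':f(445,320),'l2':f(358,403)}
cw=imaging.get_calibration('wrist');cs=imaging.get_calibration('side')
for k in W:
  r=least_squares(lambda P:np.r_[proj('wrist',P,cw)-W[k],proj('side',P,cs)-S[k]],[.56,-.1,.05])
  print(k,r.x.round(4),round(r.cost,2))
"
```

```text
s1 [ 0.5745 -0.0264  0.04  ] 0.96
s2 [ 0.5332 -0.0266  0.0373] 0.65
m1 [ 0.598  -0.1067  0.0348] 1.97
m2 [ 0.5127 -0.1059  0.0354] 1.63
l1 [ 0.6205 -0.1935  0.0324] 3.74
l2 [ 0.491  -0.1979  0.0342] 2.28
```

Bar tops triangulate to z ≈ 0.032–0.040 (0.033 expected on the floors, 0.068 on the deck), so all three are down. The robot is clear, and I'm handing in.

```bash
python3 -c "
from station import manip
print(manip.sign_off())"
```

```text
the job is handed in; nothing more can be done
None
```

All three bars are sorted, and I handed the job in at about 14 s of the 64 s allowed. The hand-in reports no verdict.

- **How:** I took the long bar first, then the short, then the middle one. I gripped each across its width at deck height, squared it to the rack and slid it over its opening. I then let go so it dropped in.
- **Last checks:** The bar tops triangulated to 32–40 mm above the bench. They should read 33 mm on the floors and would read 68 mm on the deck, so all three are down and level. Every bar's middle lies inside its compartment.
- **Short bar height:** It reads up to about 7 mm high, which I put down to error in reading the pixels; the pictures show it flat.
- **Bystanders:** The flask, mouse and screwdriver look the same in the first and last scene pictures. I compared them by eye and did not measure them.
- **Arm:** The gripper was open and about 130 mm above the deck when I handed in. The largest wrist force in the readings was about 4.5 N.

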